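# Hold a specimen slide level over the light base

## Robot

A 6-joint arm with a two-finger parallel gripper is mounted at the origin on the work surface. World frame = base frame: x ahead of the robot, y to its left, z up, the work surface at z = 0. Lengths are in m, angles in rad, forces in N, time in s.
With the tool pointing down it reaches from about 0.35 to 0.775 m from the base axis. Payload 7.3 kg.
Tool frame: the origin (TCP) lies midway between the tips of the shut fingers; the grasp point (between the pads) lies robot.grasp_offset behind it (robot.grasp_offset is the distance from the TCP to the grasp point, in m); z points along the fingers, x is the direction in which the jaws open and shut, and the axes are right-handed (so a half turn about z gives the same grasp; the last joint's range is limited). The gripper opens to 92 mm and grips with 3 to 60 N. Pads are 19 mm wide; open, the fingers measure 130 mm over their backs; the gripper's body (75 mm by 190 mm) begins 47 mm behind the grasp point.
Start: joints at [-0.146, 0.342, 1.524, -0, 1.275, -0.146], TCP at [0.525, 0, 0.227] pointing down, gripper open.
Joint ranges: [-2.53, 2.53], [-0.77, 2.02], [0.04, 2.7], [-1, 4.14], [0.28, 2.66], [-3.11, 3.11]. Speed limits (rad/s): [2.57, 2.57, 3.14, 3.14, 3.14, 3.14].

## Interface

Orientations are given as [roll, pitch, yaw] about the fixed x, y, z axes, in that order (R = Rz(yaw) Ry(pitch) Rx(roll)).
In Python, from cell import robot gives the robot as it stands. The module is installed in compiled form; this text tells all that it offers.
- The arm moves only by the tool move_arm, never from a script. Its argument "increments" is a list of rows, each a list of 7 numbers: the finger opening in mm, from 0 to 91.8, then the shift along the tool's x, y, z in mm, then the turn, a rotation vector about the tool's x, y, z in rad. A call has 1 to 12 rows; each row shifts and turns the pose as measured when the row begins, along the tool's axes as they then stand; what a row does not reach is not made up. A row lasts 1/8 s, in which the tool goes at most 62.5 mm and 10.7 degrees, less where a joint would pass 70% of its speed; a pose out of reach is approached as far as the arm can. A call is refused whole if a number of a shift passes 62.5 or a number of a turn 0.188, either way. A call with a gripper value outside its range is refused whole. The fingers move at their own pace and stop on an object; "newtons" is the grip in N (left out, the last holds). Time passes only in rows, so rows that do not move let the fingers close. It gives the time, the measured TCP pose, the force and the opening at its end, in the units of the state.
- robot.observe(): the state, without advancing time (a new reading comes with each control period).
- robot.read_camera(name): name is "scene" or "side" or "wrist"; returns a dict with "img" (420x560x3 uint8, red, green, blue), "fx", "fy", "cx", "cy" (pixels), "T" (4x4, takes a point from camera to world coordinates). Camera axes: x right, y down, z forward; pixel columns grow to the right and rows downward; lengths in m; the calibration is good to about 2 mm. A picture is of the moment at which its call begins. There is no depth.
- robot.hand_in(): hands the job in, once; it reports no verdict.
Trained networks look in the newest picture that a camera, given by its name, has taken for a name from the list of things; names that differ only in an ending like _2 or _b are one class to them, and where a whole thing is asked for, a point or a joint stands for the part that bears it (a point fixed in the world has none). Each returns a list of dicts, best first, with "conf" (0 to 1); they miss things now and then, are a little off and sometimes report something else, mostly with a low value. They report only what shows in the picture. A call takes as long as a camera call. They do not tell look-alikes from the thing itself.
- robot.look_for(thing, camera): "rect" ([left, top, width, height] in pixels, round what is visible of it).
The state is a dict: "time": time; "qpos": joint angles; "qvel": joint speeds; "joint_efforts": joint torques, N m; "tool_pos": TCP position; "tool_rot": TCP orientation; "contact_force": force on the tool from outside, world axes, zero at the start; "torque": the same for the moment, N m; "opening": finger opening in m.
Only numpy, scipy, OpenCV 4.12 (cv2) and the standard library are available. Lean on these libraries where they do the work, as an engineer would, in place of code of your own. Each camera call takes 0.05 s, during which the arm holds its last target.

## Task

On the light base, first turn the lamp selector clockwise to the third of its four marks. Then draw the specimen wand with the plain grip (no ball or crossbar at its end) out of the sloping stand, turn it so that its slide lies level, face up, and hold it centred about 10 cm above the light window, touching nothing but the gripper. Finish while still holding it there; leave the other two wands in the stand and do not knock the dish, jar or slide box about.

Things in the scene. Friction and masses are not known exactly. Their poses are not given: they have to be found in the camera images.
- light_base: White transmitted-light base, fixed, 240 (x) x 220 (y) x 45 mm high, origin at the centre of its underside, its x pointing away from the robot side, y to its left. On its top: a 110 mm square light window, the selector at its near right corner, and a small dish at its far right corner.
- window (a point): Centre of the light window on the light base's top face, 45 mm above the table (36 mm along x and 30 mm along y from the base's centre); axes as the light base.
- selector (a joint): Lamp selector, a black rotary knob: angle in rad, growing clockwise seen from above, 0 to 1.8 between stops. Detents at 0, 0.6, 1.2 and 1.8, each with a black bar mark on the dial; the bars grow longer clockwise. The third mark (second longest bar) is 1.2. Starts at the first or second. Takes up to about 0.1 N m; let go within 0.2 of a detent it settles in it.
- selector_grip (a point): Point on the selector's axis, 37 mm above the light base's top (82 mm above the table), 7 mm below the top of its upright bar grip: 42 mm long, 14 thick, 32 high, on a disc 44 mm wide; a flat white dial 88 mm wide lies round it. At value 0 the bar lies along the light base's x, the white pointer line on its -x half. The point turns with the knob: its x runs along the bar, away from the pointer.
- stand: Fixed grey stand, 220 mm wide (y), 130 deep, 86 high, origin at the centre of its underside, x away from the robot side. Three slots, 80 mm apart in y, each 30 x 10 mm and 65 mm deep, sloping at 45 degrees: the mouths open towards the robot side (-x) and up, 74 mm above the table. Each holds one wand; which is in which slot varies.
- wand: The wand to take, loose, about 80 g: black straight grip 110 mm long (x), 18 wide (y), 14 thick (z), then an aluminium carrier 80 mm farther, 26 wide, 6 thick, with a glass slide on its upper face. Origin at the grip's middle, x towards the slide, z out of its face. It rests at about 42 degrees, slide end down and away from the robot side, face up, last 65 mm in the slot; draw it out along its -x.
- slide (a point): Centre of the wand's slide, 95 mm along x from the middle of the grip; axes as the wand.
- wand_tip (a point): End of the wand's slide carrier, 135 mm along x from the middle of the grip; in the stand it sits on the slot's floor.
- ball_wand: Another wand, to be left: the same grip and carrier but a 28 mm ball at the grip's free end. Same origin and axes.
- bar_wand: Another wand, to be left: the same but a 42 mm wide crossbar at the grip's free end. Same origin and axes.
- dish: Bystander: a clear open dish, 48 mm wide and 12 mm high, standing on the light base's far right corner; origin at the centre of its underside.
- jar: Bystander: a closed jar, 60 mm wide and 75 mm high, between and beyond the base and the stand; origin at the centre of its underside.
- slide_box: Bystander: a wooden box 100 x 85 x 35 mm at the far left; origin at the centre of its underside.
Mind the look-alikes: they are no part of the job. Leave any blue look-alike of the ball_wand alone. What is shaped like the bar_wand but purple is not meant.

How it is judged:
On the way, in this order (a step that is already met when the one before it is completed fails the run):
1. the lamp selector stands at its third mark (value of joint selector between 1.05 and 1.35 rad and velocity of joint selector between -0.1 and 0.1 rad/s), for 0.3 s.
2. the wand is drawn out of the stand (height (world z) of wand_tip above 0.09 m and contact force between wand and stand below 0.1 N), for 0.2 s.
At the end, for the whole second after the job is handed in: Selector within 0.15 rad of its third mark; the plain wand gripped and still, slide level face up within 15 degrees, centred within 30 mm of the window and 60 to 150 mm above it, touching no base, stand, dish or other wand; the other wands within 20 mm of their start (value of joint selector between 1.05 and 1.35 rad and angle between wand's own z axis and vertical below 0.26 rad and horizontal distance between slide and window below 0.03 m and z of slide in the frame of window between 0.06 and 0.15 m and contact force between the fingers and wand above 1 N and linear speed of wand below 0.05 m/s and contact force between wand and light_base below 0.1 N and contact force between wand and stand below 0.1 N and contact force between wand and dish below 0.1 N and contact force between wand and ball_wand below 0.1 N and contact force between wand and bar_wand below 0.1 N and distance of each of ball_wand, bar_wand from where it was at the start of the episode below 0.02 m); the arm keeps its last pose, push and grip.
It fails at once if another wand is pulled about (30 mm) (distance of any of ball_wand, bar_wand from where it was at the start of the episode above 0.03 m).
It fails at once if a bystander is knocked about (40 mm) (distance of any of dish, jar, slide_box from where it was at the start of the episode above 0.04 m).
It also fails if it takes over 46 s, if anything falls off the work surface, if the arm or the gripper's body presses on something with over 40 N, if the wrist force passes 120 N, or if a joint passes its speed limit or range.

## Working session

There is one attempt and no reset: what is moved stays moved. The work goes in short steps, Python scripts to look and compute and a tool call to move; the robot and the scene stay as the last step left them, time stands still between calls to the robot, and variables do not carry over. Pictures are saved under pics/ and viewed, and the job is handed in when it is done.

Besides the shell and the picture viewer there is one more tool, called after ">>>" as name(argument=value, ...) on one line, values as JSON. move_arm: Moves the arm, as the interface text tells. Its arguments: {"type":"object","properties":{"increments":{"type":"array"},"newtons":{"type":"number"}},"required":["increments"]}

```bash
mkdir -p pics; ls
cat > h.py <<'E'
from cell import robot
import numpy as np, cv2
def shot(cam,name):
    r=robot.read_camera(cam); cv2.imwrite(f'pics/{name}.png',r['img'][:,:,::-1]); return r
def proj(r,p):
    T=np.linalg.inv(r['T']); q=T[:3,:3]@np.array(p,float)+T[:3,3]
    return np.array([r['fx']*q[0]/q[2]+r['cx'], r['fy']*q[1]/q[2]+r['cy']])
def ray(r,u,v):
    d=r['T'][:3,:3]@np.array([(u-r['cx'])/r['fx'],(v-r['cy'])/r['fy'],1.]); return r['T'][:3,3],d/np.linalg.norm(d)
def onz(r,u,v,z):
    o,d=ray(r,u,v); return o+d*(z-o[2])/d[2]
E
python3 - <<'E'
from h import *
print(robot.observe(), robot.grasp_offset)
for c in ['scene','side','wrist']:
    r=shot(c,c+'0'); print(c,r['fx'],r['cx'],r['cy'],r['T'].round(3).tolist())
    for t in ['light_base','selector','stand','wand','ball_wand','bar_wand','dish','jar','slide_box']:
        print(t,[(np.round(k['rect']).tolist(),round(k['conf'],2)) for k in robot.look_for(t,c)[:4]])
E
```

```text
pics
{'time': 0.0, 'qpos': array([-1.46016846e-01,  3.42733029e-01,  1.52499386e+00,  2.52186615e-05,
        1.27539240e+00, -1.45957127e-01]), 'qvel': array([ 0.00041018, -0.00024136,  0.00383912, -0.00208366, -0.00097532,
       -0.00040905]), 'joint_efforts': array([ 7.61924657e-04, -4.31245601e+01, -2.44219762e+01,  7.17750052e-02,
        5.59406646e-02, -1.04314388e-04]), 'tool_pos': array([5.24606399e-01, 7.90556662e-05, 2.26047693e-01]), 'tool_rot': array([-3.14134676e+00,  1.50689909e-03, -6.68939365e-05]), 'contact_force': array([-0.4036274, -0.0708757, -0.5296252]), 'torque': array([-0.04605885,  0.0280893 , -0.01113627]), 'opening': 0.09179529638008527} 0.0188
scene 484.04514620578755 275.89025898841 217.29749435049234 [[0.257, 0.507, -0.823, 1.712], [0.966, -0.114, 0.232, -0.37], [0.024, -0.855, -0.519, 0.839], [0.0, 0.0, 0.0, 1.0]]
light_base [([321.0, 206.0, 90.0, 62.0], 0.74)]
selector [([332.0, 207.0, 15.0, 17.0], 0.46)]
stand [([163.0, 228.0, 83.0, 52.0], 0.67)]
wand [([209.0, 190.0, 19.0, 43.0], 0.75), ([337.0, 247.0, 19.0, 9.0], 0.68)]
ball_wand [([28.0, 244.0, 7
[... 795 characters left out ...]
0, 161.0, 26.0, 20.0], 0.52)]
dish [([209.0, 246.0, 17.0, 6.0], 0.4)]
jar [([214.0, 215.0, 15.0, 18.0], 0.96), ([293.0, 168.0, 26.0, 25.0], 0.18)]
slide_box [([183.0, 340.0, 58.0, 55.0], 0.63)]
wrist 299.05989159901077 284.8792098395065 210.71691785107794 [[1.0, -0.001, -0.001, 0.524], [-0.001, -0.962, -0.274, 0.073], [-0.001, 0.274, -0.962, 0.384], [0.0, 0.0, 0.0, 1.0]]
light_base [([230.0, 2.0, 244.0, 99.0], 0.67)]
selector [([260.0, 0.0, 46.0, 50.0], 0.59)]
stand [([262.0, 304.0, 93.0, 31.0], 0.97)]
wand []
ball_wand [([258.0, 302.0, 94.0, 32.0], 0.28)]
bar_wand [([70.0, 0.0, 86.0, 61.0], 0.68)]
dish [([415.0, 38.0, 48.0, 56.0], 0.78)]
jar [([426.0, 202.0, 80.0, 47.0], 0.62)]
slide_box []
```

View pics/scene0.png

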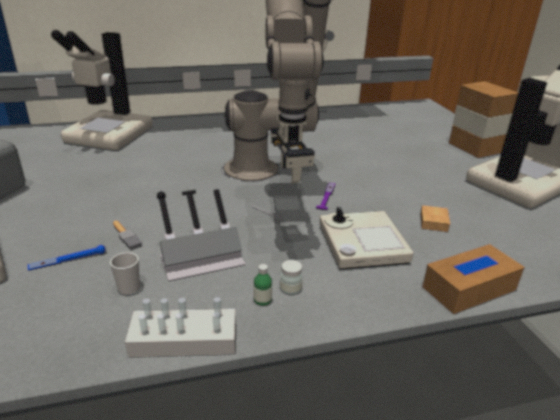

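View pics/side0.png

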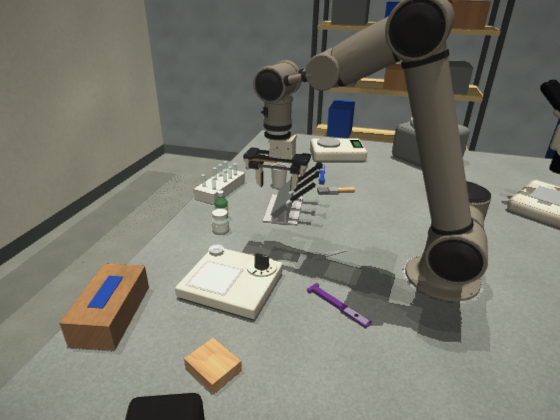

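View pics/wrist0.png

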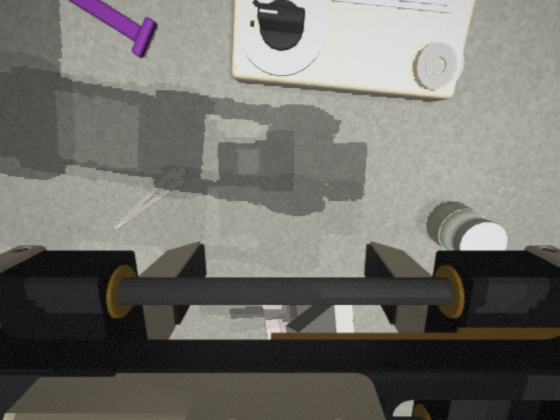

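Run:
```python
import cv2
a=cv2.imread('pics/scene0.png')[170:300,140:440]
cv2.imwrite('pics/scene0c.png',cv2.resize(a[:, :],(780,338),interpolation=cv2.INTER_CUBIC))
a=cv2.imread('pics/side0.png')[150:330,160:340]
cv2.imwrite('pics/side0c.png',cv2.resize(a,None,fx=3.3,fy=3.3,interpolation=cv2.INTER_CUBIC))
```

```text
(no output)
```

View pics/scene0c.png

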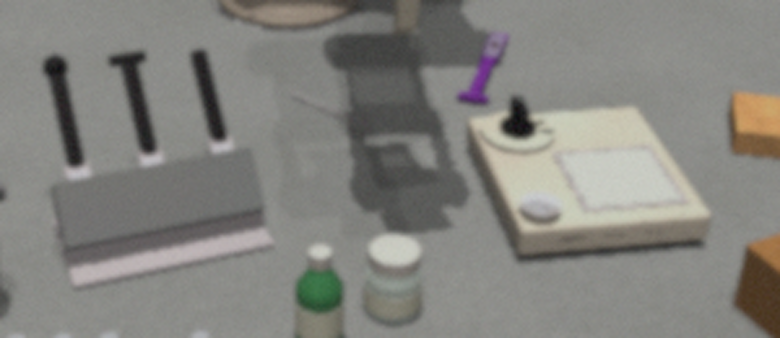

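View pics/side0c.png

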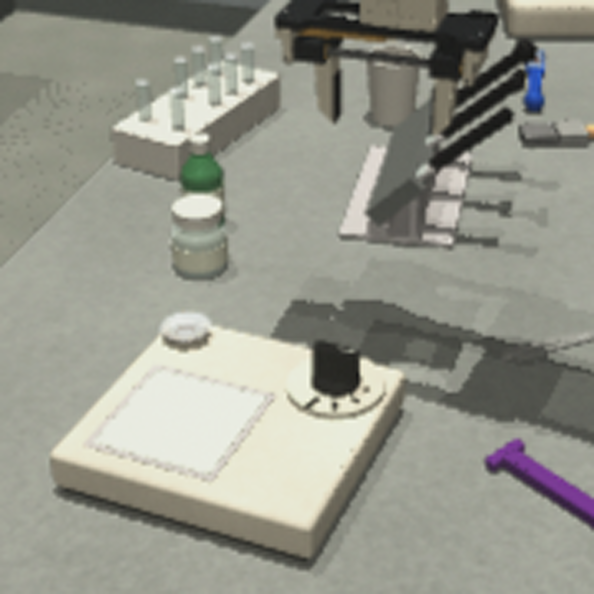

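The plain-grip wand is at scene (220,205), in the slot nearest the base. The look-alikes are the ball wand (165,215), the bar wand (193,210), the purple loose bar (326,196) and the blue loose ball (75,257). Next I fit the poses.

```bash
cat > fit.py <<'E'
from h import *
from scipy.optimize import least_squares
import json
rs={c:robot.read_camera(c) for c in ['scene','side','wrist']}
S=lambda p:(np.array(p)/2.6+[140,170]); D=lambda p:(np.array(p)/3.3+[160,150])
cor=[(-.12,-.11,.045),(-.12,.11,.045),(.12,.11,.045),(.12,-.11,.045)]
w=.055; win=[(.036+a*w,.03+b*w,.045) for a,b in [(-1,-1),(-1,1),(1,1),(1,-1)]]
obs=[]
for P,q in zip(cor+win,[(470,117),(637,108),(706,212),(518,236),(557,152),(650,147),(685,197),(578,210)]): obs.append(('scene',P,S(q)))
for P,q in zip([win[3],win[0],win[1],win[2],cor[0],cor[1],cor[2]],[(170,367),(273,395),(210,478),(92,443),(405,375),(312,543),(52,465)]): obs.append(('side',P,D(q)))
def tr(v,P):
    c,s=np.cos(v[2]),np.sin(v[2]); return (v[0]+c*P[0]-s*P[1],v[1]+s*P[0]+c*P[1],P[2])
f=lambda v:np.concatenate([proj(rs[c],tr(v,P))-q for c,P,q in obs])
o=least_squares(f,[.6,.25,0],loss='soft_l1'); print(o.x, f(o.x).reshape(-1,2).round(1).tolist())
v=o.x
print('win',tr(v,(.036,.03,.045)))
def tri(a,b):
    f=lambda p:np.concatenate([proj(rs['scene'],p)-a,proj(rs['side'],p)-b])
    o=least_squares(f,[.6,-.1,.1]); return o.x,f(o.x).round(1)
for n,a,b,c,d in [('plain',(200,55),(220,142),(508,115),(432,160)),('bar',(127,60),(150,152),(524,80),(445,130)),('ball',(55,66),(77,165),(527,50),(450,110))]:
    A,B=tri(S(a),D(c)),tri(S(b),D(d)); dd=B[0]-A[0]
    print(n,A,B,np.linalg.norm(dd),np.degrees(np.arctan2(dd[1],dd[0])),np.degrees(np.arcsin(dd[2]/np.linalg.norm(dd))))
for u,vv in [(280,25),(282,35)]: print(onz(rs['wrist'],u,vv,.08))
E
python3 fit.py
```

```text
[ 0.59085618  0.22569173 -0.1109924 ] [[-0.9, -1.7], [0.3, -2.0], [2.2, 0.1], [-0.0, -3.9], [0.1, 0.0], [-1.4, -0.2], [-1.8, 0.7], [3.0, -1.8], [-2.6, 0.8], [-0.7, 1.3], [0.0, -0.2], [0.6, -0.0], [2.4, -0.7], [-0.5, -3.2], [-1.4, -3.9]]
win (np.float64(0.6299576031472734), np.float64(0.2515196038085946), 0.045)
plain (array([ 0.44224064, -0.19692387,  0.15481071]), array([-0.1, -0.2, -0.1,  0.2])) (array([ 0.52448106, -0.19110497,  0.08841957]), array([-0.5, -0.6, -0.6,  0.7])) 0.10585428017720296 4.047201582547836 -38.843379668892545
bar (array([ 0.44137648, -0.27997313,  0.15858692]), array([-0.3, -0.5, -0.4,  0.6])) (array([ 0.52804657, -0.26930951,  0.08808721]), array([-0.4, -0.5, -0.5,  0.7])) 0.11223023834419066 7.01424212846183 -38.915263011576776
ball (array([ 0.45127746, -0.35882397,  0.16402435]), array([-0., -0., -0.,  0.])) (array([ 0.5356952 , -0.3472907 ,  0.08345196]), array([ 0.4,  0.6,  0.6, -0.8])) 0.11726585738599099 7.779665374750468 -43.40032440589392
[0.51941164 0.16000922 0.08      ]
[0.52118238 0.15200174 0.08      ]
```

>>> move_arm(increments=[[91.8, 0, -58, 0, 0, 0, 0], [91.8, 0, -58, 0, 0, 0, 0], [91.8, 0, -58, 0, 0, 0, 0], [91.8, 0, 0, 0, 0, 0, 0]])

```text
time: 2.15
tool_pos: [0.5261, 0.1777, 0.2266]
tool_rot: [3.142, -0.001, -0.004]
contact_force: [0.7, -0.3, -0.6]
opening: 0.0921
```

Run:
```python
from h import *
r=shot('wrist','w1'); print(robot.observe()['tool_pos'],robot.observe()['tool_rot'])
print(robot.look_for('selector','wrist'))
```

```text
[0.52623585 0.17579222 0.22658863] [ 3.14053057e+00 -1.24247337e-03 -5.41431238e-03]
[{'rect': [260.9, 183.1, 37.8, 36.2], 'conf': 0.56}]
```

View pics/w1.png

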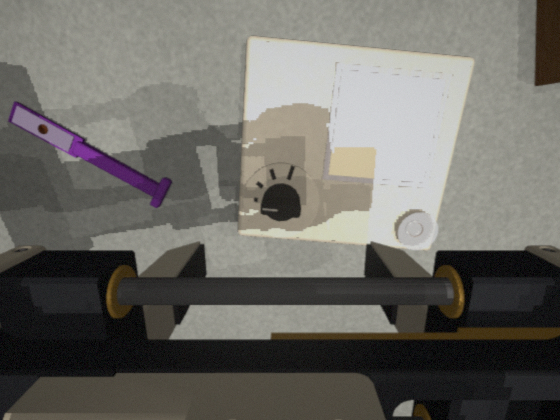

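Run:
```python
import cv2
a=cv2.imread('pics/w1.png')[20:255,225:485]
cv2.imwrite('pics/w1c.png',cv2.resize(a,None,fx=2.5,fy=2.5,interpolation=cv2.INTER_CUBIC))
a=cv2.imread('pics/w1.png')[150:235,230:330]
cv2.imwrite('pics/w1d.png',cv2.resize(a,None,fx=6,fy=6,interpolation=cv2.INTER_CUBIC))
```

```text
(no output)
```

View pics/w1c.png

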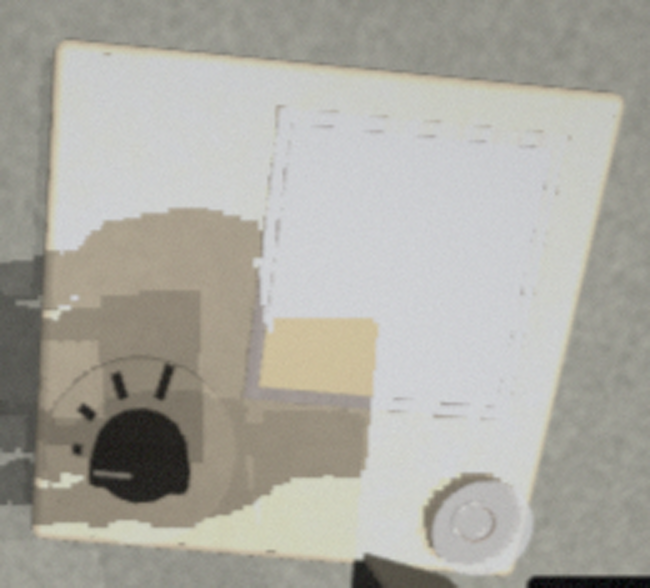

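View pics/w1d.png

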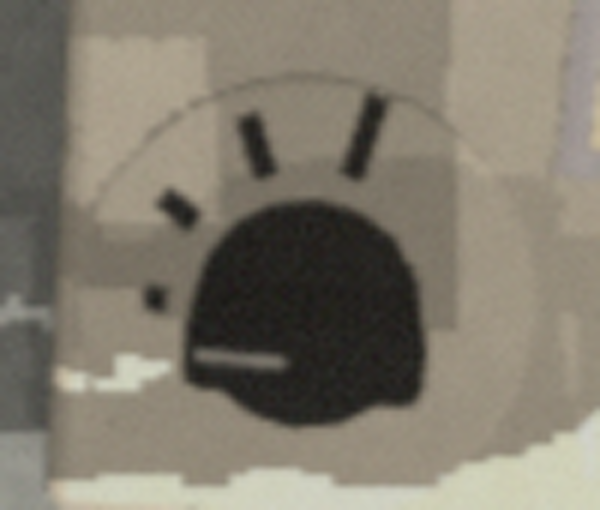

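```bash
cat > fit2.py <<'E'
from h import *
from scipy.optimize import least_squares
r=robot.read_camera('wrist')
C=lambda p:np.array(p)/2.5+[225,20]
cor=[(-.12,-.11,.045),(-.12,.11,.045),(.12,.11,.045)]
w=.055; win=[(.036+a*w,.03+b*w,.045) for a,b in [(-1,-1),(-1,1),(1,1),(1,-1)]]
q=[C(k) for k in [(36,530),(60,42),(622,98),(256,390),(279,108),(550,135),(510,418)]]
def tr(v,P):
    c,s=np.cos(v[2]),np.sin(v[2]); return (v[0]+c*P[0]-s*P[1],v[1]+s*P[0]+c*P[1],P[2])
f=lambda v:np.concatenate([proj(r,tr(v,P))-k for P,k in zip(cor+win,q)])
o=least_squares(f,[.6,.25,0],loss='soft_l1');v=o.x;print(v,f(v).reshape(-1,2).round(1).tolist())
print('win',tr(v,(.036,.03,.045)))
k=onz(r,280.8,210.8,.089);print('knob',k)
a=onz(r,230+192/6,150+355/6,.089);b=onz(r,230+285/6,150+362/6,.089);print('bar yaw',np.arctan2(b[1]-a[1],b[0]-a[0]))
c,s=np.cos(v[2]),np.sin(v[2]);d=k[:2]-v[:2];print('knob in base',c*d[0]+s*d[1],-s*d[0]+c*d[1])
print(robot.observe()['tool_pos'],robot.observe()['tool_rot'])
E
python3 fit2.py
```

```text
[ 0.59625781  0.21489114 -0.08316312] [[-1.8, 7.1], [-4.4, -0.7], [4.4, -3.4], [1.2, -0.1], [4.1, 7.9], [-0.0, 5.8], [-5.3, -4.2]]
win (np.float64(0.6346254059536892), np.float64(0.2417970341281151), 0.045)
knob [0.52097803 0.16316722 0.089     ]
bar yaw -0.08616007493704808
knob in base -0.07072304307385285 -0.05779844798461277
[0.52657071 0.17351044 0.22667322] [ 3.14013213e+00 -1.18740513e-03 -8.73478088e-03]
```

```bash
cat >> h.py <<'E'
import pickle
def shotp(cam,name):
    r=shot(cam,name); pickle.dump(r,open(f'pics/{name}.pkl','wb')); return r
E
python3 - <<'E'
from h import *
r=shotp('wrist','w2'); print(r['T'].round(3).tolist(),robot.observe()['tool_pos'],robot.observe()['tool_rot'])
v=[.596,.215,-.085]
im=r['img'][:,:,::-1].copy()
def tr(v,P):
    c,s=np.cos(v[2]),np.sin(v[2]); return (v[0]+c*P[0]-s*P[1],v[1]+s*P[0]+c*P[1],P[2])
for s,o in [((.12,.11),(0,0)),((.055,.055),(.036,.03))]:
    pts=np.array([proj(r,tr(v,(o[0]+a*s[0],o[1]+b*s[1],.045))) for a,b in [(-1,-1),(-1,1),(1,1),(1,-1)]])
    cv2.polylines(im,[pts.round().astype(int)],True,(0,0,255),1)
cv2.imwrite('pics/w2o.png',cv2.resize(im[20:255,225:485],None,fx=2.5,fy=2.5,interpolation=cv2.INTER_CUBIC))
E
```

```text
[[1.0, -0.009, -0.002, 0.526], [-0.009, -0.961, -0.275, 0.247], [0.0, 0.275, -0.961, 0.384], [0.0, 0.0, 0.0, 1.0]] [0.52669264 0.17301003 0.22672917] [ 3.14022829e+00 -1.26262642e-03 -9.87187401e-03]
```

View pics/w2o.png

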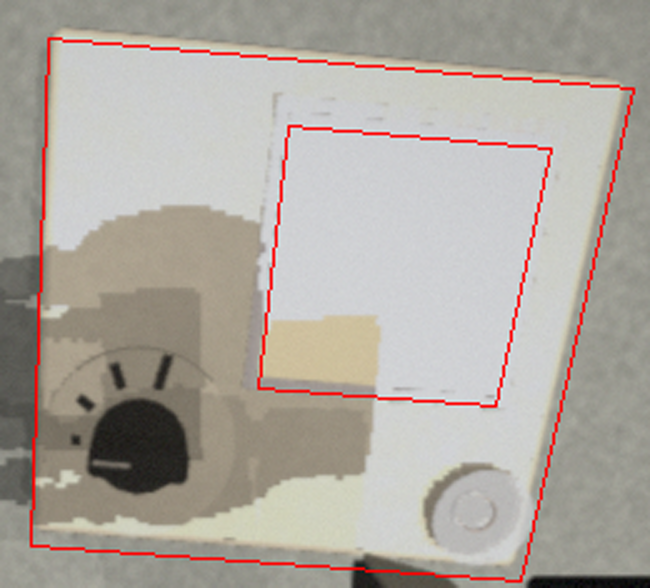

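Run:
```python
from h import *
r=pickle.load(open('pics/w2.pkl','rb'))
k=onz(r,225+139/2.5,20+465/2.5,.089);print('knob',k)
a=onz(r,225+90/2.5,20+463/2.5,.089);b=onz(r,225+130/2.5,20+466/2.5,.089);print(b-a)
# dial circle centre at z .045 guess by disc
for u,v in [(140,348),(235,450)]: print(onz(r,225+u/2.5,20+v/2.5,.046))
print(robot.observe()['tool_pos'],robot.observe()['tool_rot'],robot.observe()['qpos'])
for P in [(-.072,-.06),(-.07,-.06)]:
    c,s=np.cos(-.085),np.sin(-.085);print(.594+c*P[0]-s*P[1],.219+s*P[0]+c*P[1])
```

```text
knob [0.52098335 0.16737177 0.089     ]
[ 0.01631224 -0.0014255   0.        ]
[0.52143121 0.21009387 0.046     ]
[0.5650472  0.16259874 0.046     ]
[0.52669264 0.17301003 0.22672917] [ 3.14022829e+00 -1.26262642e-03 -9.87187401e-03] [ 0.18004235  0.39555253  1.44280318 -0.00163685  1.30225492  0.19034861]
0.51716608246769 0.16532925269163654
0.5191588618166947 0.16515945732603168
```

>>> move_arm(increments=[[91.8, -5.7, 7, 0, 0, 0, -0.187], [91.8, 0, 0, 0, 0, 0, -0.187], [91.8, 0, 0, 0, 0, 0, -0.187], [91.8, 0, 0, 0, 0, 0, -0.187], [91.8, 0, 0, 0, 0, 0, -0.187], [91.8, 0, 0, 0, 0, 0, -0.187], [60, 0, 0, 20, 0, 0, -0.187], [60, 0, 0, 30, 0, 0, -0.187], [60, 0, 0, 30, 0, 0, 0], [60, 0, 0, 0, 0, 0, 0]])

```text
time: 3.6
tool_pos: [0.5241, 0.1479, 0.1469]
tool_rot: [3.137, 0.003, 1.49]
contact_force: [-0.2, 0.3, -0.1]
opening: 0.061
```

Run:
```python
from h import *
s=robot.observe();print(s['tool_pos'],s['tool_rot'],s['qpos'],s['time'])
r=shotp('wrist','w3')
```

```text
[0.52406111 0.14793801 0.14686316] [3.13711947e+00 3.03496021e-03 1.49037753e+00] [ 0.13668301  0.45141475  1.58963775 -0.00441377  1.09682962 -1.35169406] 3.6
```

View pics/w3.png

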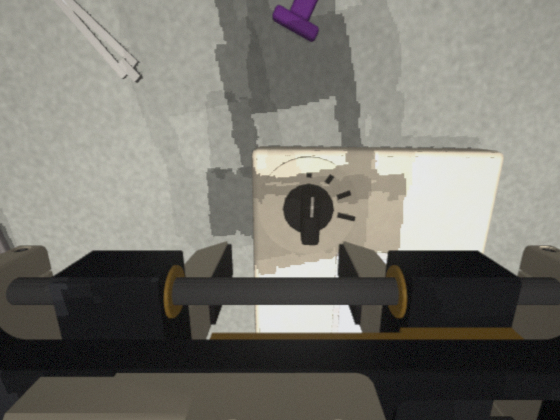

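Run:
```python
from h import *
r=pickle.load(open('pics/w3.pkl','rb'))
s=robot.observe();print(s['tool_pos'],s['tool_rot'])
for p in [(313,193),(310,244),(311.5,219),(313,197),(312,216)]: print(p,onz(r,*p,.089))
cv2.imwrite('pics/w3c.png',cv2.resize(r['img'][150:270,240:380,::-1],None,fx=5,fy=5,interpolation=cv2.INTER_CUBIC))
```

```text
[0.52514284 0.14811779 0.14837535] [3.13412391e+00 2.45444625e-03 1.49045333e+00]
(313, 193) [0.49872233 0.16963237 0.089     ]
(310, 244) [0.53884341 0.16509786 0.089     ]
(311.5, 219) [0.51867935 0.16739913 0.089     ]
(313, 197) [0.50174187 0.16946583 0.089     ]
(312, 216) [0.51634487 0.1679076  0.089     ]
```

View pics/w3c.png

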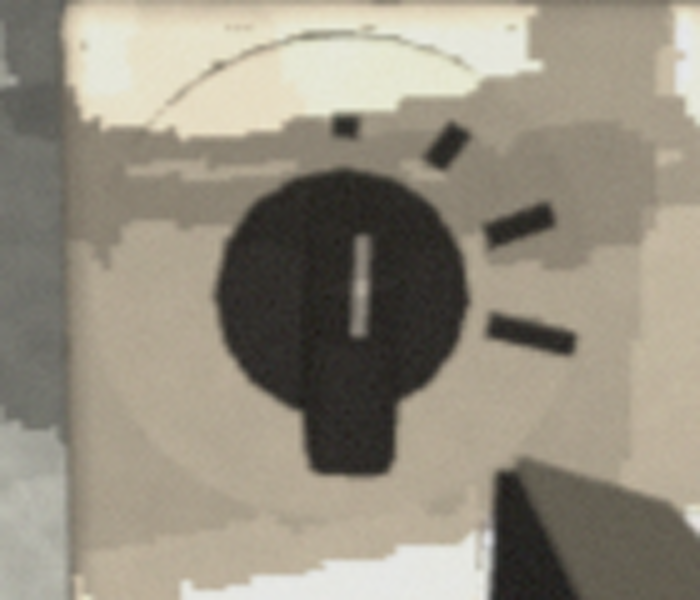

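>>> move_arm(increments=[[60, 18.6, -6.5, 0, 0, 0, 0], [60, 0, 0, 25, 0, 0, 0], [60, 0, 0, 10, 0, 0, 0], [60, 0, 0, 0, 0, 0, 0]])

```text
time: 4.15
tool_pos: [0.5229, 0.17, 0.1181]
tool_rot: [3.125, -0.001, 1.488]
contact_force: [0.3, 0.5, 0.2]
opening: 0.0599
```

Run:
```python
from h import *
s=robot.observe();print(s['tool_pos'],s['tool_rot'],s['contact_force'])
```

```text
[0.52294041 0.17002515 0.11814722] [ 3.12506088e+00 -8.78639913e-04  1.48825918e+00] [0.27214964 0.45296926 0.24955189]
```

>>> move_arm(increments=[[60, -3, -3, 20, 0.016, 0, 0], [60, 0, 0, 22, 0, 0, 0], [60, 0, 0, 10, 0, 0, 0], [60, 0, 0, 0, 0, 0, 0]])

```text
time: 4.65
tool_pos: [0.5206, 0.1674, 0.0647]
tool_rot: [3.141, -0.002, 1.488]
contact_force: [-0.5, -0.3, 0.6]
opening: 0.0604
```

>>> move_arm(increments=[[14, 0, 0, 0, 0, 0, 0], [5, 0, 0, 0, 0, 0, 0], [5, 0, 0, 0, 0, 0, 0], [5, 0, 0, 0, 0, 0, 0], [5, 0, 0, 0, 0, 0, 0]], newtons=25)

```text
time: 5.28
tool_pos: [0.5218, 0.1675, 0.0666]
tool_rot: [3.137, -0.003, 1.488]
contact_force: [-0.3, 1.5, 0.3]
opening: 0.0146
```

>>> move_arm(increments=[[5, 0, 0, 0, 0, 0, 0.17], [5, 0, 0, 0, 0, 0, 0.17], [5, 0, 0, 0, 0, 0, 0.17], [5, 0, 0, 0, 0, 0, 0.17], [5, 0, 0, 0, 0, 0, 0.17], [5, 0, 0, 0, 0, 0, 0.17], [5, 0, 0, 0, 0, 0, 0.1], [5, 0, 0, 0, 0, 0, 0]])

```text
time: 6.28
tool_pos: [0.5216, 0.1675, 0.0666]
tool_rot: [3.141, -0.004, 0.334]
contact_force: [0.9, 0.4, -0.5]
opening: 0.0139
```

>>> move_arm(increments=[[5, 0, 0, 0, 0, 0, 0.05], [5, 0, 0, 0, 0, 0, 0], [50, 0, 0, 0, 0, 0, 0], [50, 0, 0, 0, 0, 0, 0], [50, 0, 0, -10, 0, 0, 0], [50, 0, 0, -50, 0, 0, 0], [50, 0, 0, -60, 0, 0, 0], [50, 0, 0, -40, 0, 0, 0], [50, 0, 0, 0, 0, 0, 0]])

```text
time: 7.4
tool_pos: [0.5208, 0.1673, 0.2342]
tool_rot: [3.141, -0.006, 0.293]
contact_force: [0.3, -0.0, 0.0]
opening: 0.0498
```

Run:
```python
from h import *
s=robot.observe();print(s['tool_pos'],s['tool_rot'],s['qpos'])
r=shotp('wrist','w4')
```

```text
[0.52084115 0.16725618 0.23418979] [ 3.14140438 -0.00558534  0.29265373] [ 1.70315054e-01  3.73608549e-01  1.45546881e+00  5.12462966e-04
  1.30694876e+00 -1.22470420e-01]
```

View pics/w4.png

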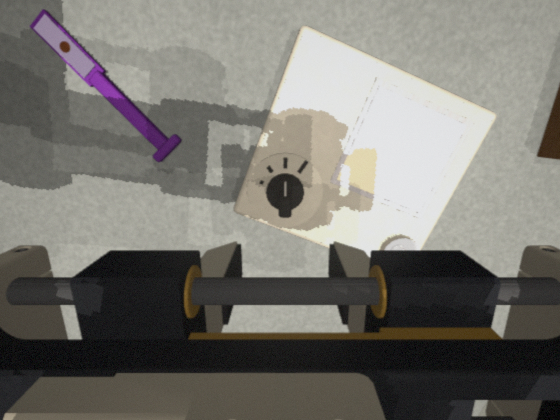

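Selector pointer at (285,187) lines up with the third mark at (285,162). Next is the wand.

```bash
cat > plan.py <<'E'
from h import *
from scipy.spatial.transform import Rotation as R, Slerp
def plan(wps,op,cur=None):
    """wps: list of (pos, Rotation, nrows)"""
    s=robot.observe(); p=np.array(s['tool_pos']); q=R.from_euler('xyz',s['tool_rot'])
    if cur: p,q=cur
    for P,Q,n in wps:
        P=np.array(P); sl=Slerp([0,1],R.concatenate([q,Q]))
        pp,qq=p,q
        for i in range(1,n+1):
            a=p+(P-p)*i/n; b=sl(i/n)
            sh=qq.inv().apply(a-pp)*1000; ro=(qq.inv()*b).as_rotvec()
            print([op]+sh.round(0).astype(int).tolist()+ro.round(3).tolist(), '' if abs(sh).max()<62.5 and np.linalg.norm(ro)<.187 and np.linalg.norm(sh)<62.5 else 'BIG')
            pp,qq=a,b
        p,q=P,Q
        print('--')
def wrot(yaw,el):
    """wand rotation: x axis heading yaw, pitched down by el"""
    return R.from_euler('xyz',[0,el,yaw])
def trot(yaw,el):
    """tool with x along +wand y, z along -wand z"""
    M=wrot(yaw,el).as_matrix(); return R.from_matrix(np.c_[M[:,1],M[:,0],-M[:,2]])
E
python3 - <<'E'
from plan import *
plan([((.44,-.19,.30),trot(.07,0),8)],80)
E
```

```text
[80, -22, 40, -9, 0.0, -0.0, -0.169] 
[80, -29, 36, -9, 0.0, -0.0, -0.169] 
[80, -34, 30, -9, 0.0, -0.0, -0.169] 
[80, -39, 24, -9, 0.0, -0.0, -0.169] 
[80, -42, 17, -9, 0.0, -0.0, -0.169] 
[80, -45, 10, -8, 0.0, -0.0, -0.169] 
[80, -46, 2, -8, 0.0, -0.0, -0.169] 
[80, -45, -6, -8, 0.0, -0.0, -0.169] 
--
```

>>> move_arm(increments=[[80, -22, 40, -9, 0, 0, -0.169], [80, -29, 36, -9, 0, 0, -0.169], [80, -34, 30, -9, 0, 0, -0.169], [80, -39, 24, -9, 0, 0, -0.169], [80, -42, 17, -9, 0, 0, -0.169], [80, -45, 10, -8, 0, 0, -0.169], [80, -46, 2, -8, 0, 0, -0.169], [80, -45, -6, -8, 0, 0, -0.169], [80, 0, 0, 0, 0, 0, 0]])

```text
time: 8.57
tool_pos: [0.4401, -0.2008, 0.2907]
tool_rot: [-3.122, -0.009, 1.693]
contact_force: [-0.4, 1.0, -0.5]
opening: 0.0802
```

Run:
```python
from h import *
r=shotp('wrist','w5')
for c in ['scene','side']: shotp(c,c+'5')
s=robot.observe();print(s['tool_pos'],s['tool_rot'],s['qpos'])
```

```text
[ 0.44063683 -0.19755832  0.29071276] [-3.12249364 -0.0106267   1.69419637] [-0.57755825  0.23246648  1.49937193 -0.00423886  1.43120468 -2.2712213 ]
```

View pics/w5.png

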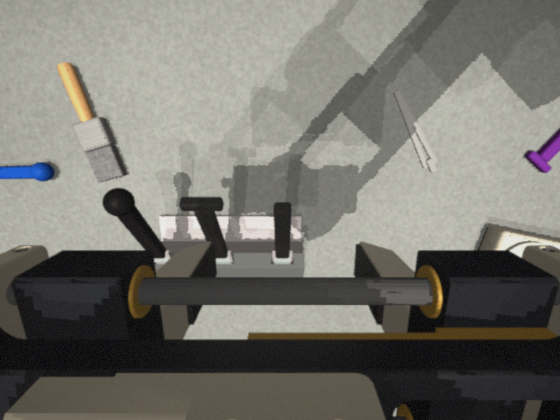

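Run:
```python
from h import *
r=pickle.load(open('pics/w5.pkl','rb'));cv2.imwrite('pics/w5c.png',cv2.resize(r['img'][180:285,90:320,::-1],None,fx=3.4,fy=3.4,interpolation=cv2.INTER_CUBIC))
for c in ['scene','side']:
    r=pickle.load(open(f'pics/{c}5.pkl','rb'))
    b=(170,140,130,250) if c=='scene' else (140,230,250,350)
    a=r['img'][b[0]:b[0]+120,b[1]-10:b[1]+120,::-1] if c=='scene' else r['img'][150:240,250:350,::-1]
    cv2.imwrite(f'pics/{c}5c.png',cv2.resize(a,None,fx=5,fy=5,interpolation=cv2.INTER_CUBIC))
```

```text
(no output)
```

View pics/w5c.png

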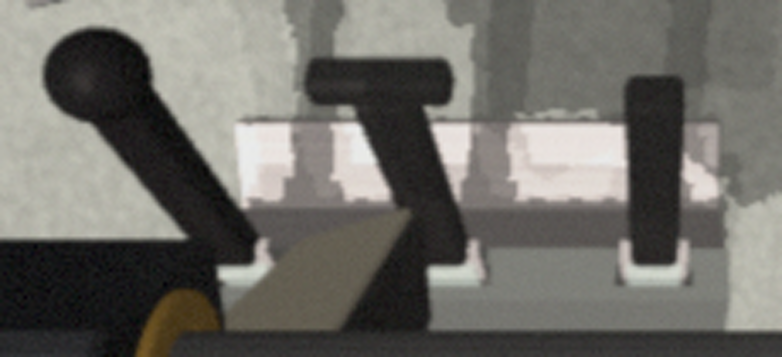

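View pics/scene5c.png

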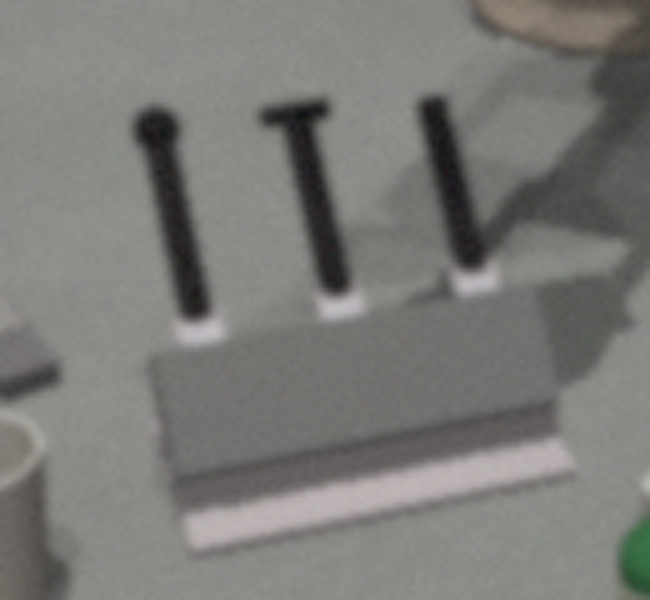

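View pics/side5c.png

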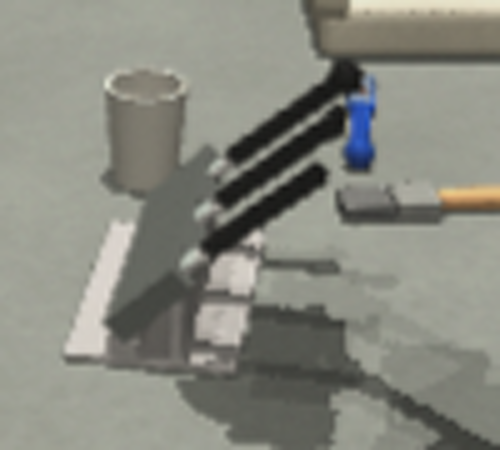

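```bash
cat > fitw.py <<'E'
from plan import *
from scipy.optimize import least_squares
rs={c:pickle.load(open(f'pics/{n}.pkl','rb')) for c,n in [('wrist','w5'),('scene','scene5'),('side','side5')]}
ob=[('wrist',(-.055,0,-.007),np.array([655,77])/3.4+[90,180]),('wrist',(.055,0,.007),np.array([655,263])/3.4+[90,180]),
('scene',(-.055,0,.007),np.array([433,96])/5+[130,170]),('scene',(.055,0,.006),np.array([473,269])/5+[130,170]),
('side',(-.055,0,0),np.array([322,173])/5+[250,150]),('side',(.055,0,0),np.array([207,250])/5+[250,150])]
f=lambda v:np.concatenate([proj(rs[c],v[:3]+wrot(v[3],v[4]).apply(P))-q for c,P,q in ob])
o=least_squares(f,[.48,-.19,.12,.1,.73]);print(o.x.round(4),np.degrees(o.x[4]),f(o.x).reshape(-1,2).round(1).tolist())
g=lambda v:f([*v,.73])
o=least_squares(g,[.48,-.19,.12,.1]);print(o.x.round(4),g(o.x).reshape(-1,2).round(1).tolist())
tip=o.x[:3]+wrot(o.x[3],.73).apply((.135,0,0));print('tip',tip)
r=rs['wrist']
A=onz(r,90+237/3.4,180+121/3.4,.0);B=onz(r,90+720/3.4,180+121/3.4,.0);d=B-A;print('plate',d,np.arctan2(-d[0],d[1]))
s=robot.observe();print(s['tool_pos'],s['tool_rot'])
E
python3 fitw.py
```

```text
[ 0.4818 -0.1969  0.1209  0.1207  0.7605] 43.57313074773467 [[0.4, -0.3], [0.3, 0.2], [-1.1, -0.0], [-0.5, 0.7], [-0.3, -1.2], [-0.3, 0.5]]
[ 0.4821 -0.1969  0.1204  0.1202] [[0.4, -1.3], [0.2, 1.5], [-1.1, 0.3], [-0.4, 0.7], [-0.1, -0.7], [-0.6, 0.3]]
tip [ 0.58201838 -0.18480338  0.03040949]
plate [-0.02623803  0.21946819  0.        ] 0.11898799975632714
[ 0.44063683 -0.19755832  0.29071276] [-3.12249364 -0.0106267   1.69419637]
```

Run:
```python
from plan import *
m=np.array([.482,-.197,.1205]);W=wrot(.12,.74);T=trot(.12,.74)
plan([(m+W.apply((0,0,.12)),T,5)],50)
print(m+W.apply((0,0,.12)),T.as_euler('xyz'))
```

```text
[50, -1, 25, 16, 0.144, -0.002, 0.001] 
[50, -1, 27, 12, 0.144, -0.002, 0.001] 
[50, -1, 28, 8, 0.144, -0.002, 0.001] 
[50, -1, 29, 4, 0.144, -0.002, 0.001] 
[50, -1, 29, 0, 0.144, -0.002, 0.001] 
--
[ 0.56233266 -0.18731354  0.20911623] [-2.40159265e+00  2.22044605e-16  1.69079633e+00]
```

>>> move_arm(increments=[[50, -1, 25, 16, 0.144, 0, 0], [50, -1, 27, 12, 0.144, 0, 0], [50, -1, 28, 8, 0.144, 0, 0], [50, -1, 29, 4, 0.144, 0, 0], [50, -1, 29, 0, 0.144, 0, 0], [50, 0, 0, 0, 0, 0, 0]])

```text
time: 9.48
tool_pos: [0.5653, -0.1769, 0.1977]
tool_rot: [-2.368, -0.008, 1.697]
contact_force: [0.4, 0.5, -1.7]
opening: 0.0502
```

Run:
```python
from plan import *
r=shotp('wrist','w6')
s=robot.observe();print(s['tool_pos'],s['tool_rot'],s['qpos'])
m=np.array([.482,-.197,.1205]);W=wrot(.12,.74);T=trot(.12,.74)
for k in [(-.055,0,0),(.055,0,0),(0,0,.007)]: print(proj(r,m+W.apply(k)))
plan([(m+W.apply((0,0,.06)),T,3),(m+W.apply((0,0,-.015)),T,3)],50)
```

```text
[ 0.56507492 -0.17737068  0.20329898] [-2.37659395 -0.00466179  1.6965625 ] [-0.28595667  0.97584915  0.66738816 -0.34379371  2.19214095 -2.0843752 ]
[274.73802426 140.09350196]
[274.52163812 255.48389154]
[274.38911006 202.12869444]
[50, -3, -2, 20, -0.008, 0.0, 0.002] 
[50, -3, -2, 19, -0.008, 0.0, 0.002] 
[50, -3, -2, 19, -0.008, 0.0, 0.002] 
--
[50, 0, 0, 25, 0.0, 0.0, 0.0] 
[50, 0, 0, 25, 0.0, 0.0, 0.0] 
[50, 0, 0, 25, 0.0, 0.0, 0.0] 
--
```

View pics/w6.png

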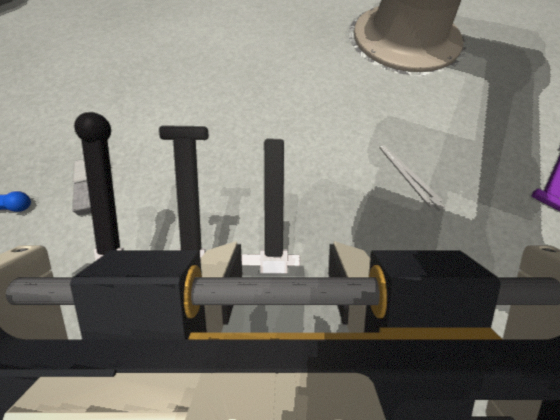

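The prediction matches the plain wand at (274,140)–(274,257), and the wand lies between the fingers.

>>> move_arm(increments=[[50, -3, -2, 20, -0.008, 0, 0], [50, -3, -2, 19, -0.008, 0, 0], [50, -3, -2, 19, 0, 0, 0], [50, 0, 0, 0, 0, 0, 0]])

```text
time: 10.02
tool_pos: [0.5218, -0.1897, 0.1782]
tool_rot: [-2.417, 0.008, 1.697]
contact_force: [-0.2, -0.3, -0.1]
opening: 0.0498
```

Run:
```python
from plan import *
s=robot.observe();print(s['tool_pos'],s['tool_rot'],s['qpos'])
m=np.array([.482,-.197,.1205]);W=wrot(.12,.74);T=trot(.12,.74)
print(W.inv().apply(s['tool_pos']-m))
plan([(m+W.apply((0,0,-.015)),T,3)],50)
```

```text
[ 0.52176283 -0.18968199  0.17815375] [-2.41710804  0.00827518  1.69730948] [-0.31934714  0.86745856  0.93930518 -0.32414957  1.98638645 -2.04447697]
[-0.00907585  0.00250529  0.06978498]
[50, -1, 3, 28, 0.005, 0.004, -0.0] 
[50, -1, 3, 28, 0.005, 0.004, -0.0] 
[50, -1, 3, 28, 0.005, 0.004, -0.0] 
--
```

>>> move_arm(increments=[[50, -1, 3, 24, 0.005, 0.004, 0], [50, -1, 3, 24, 0.005, 0.004, 0], [50, -1, 3, 20, 0.005, 0, 0], [50, 0, 0, 0, 0, 0, 0]])

```text
time: 10.52
tool_pos: [0.4871, -0.1973, 0.1337]
tool_rot: [-2.426, 0.015, 1.692]
contact_force: [0.0, 0.6, 0.4]
opening: 0.0501
```

Run:
```python
from plan import *
r=shotp('side','side7');shotp('scene','scene7')
cv2.imwrite('pics/side7c.png',cv2.resize(r['img'][110:250,220:360,::-1],None,fx=4,fy=4,interpolation=cv2.INTER_CUBIC))
s=robot.observe();print(s['tool_pos'],s['tool_rot'],s['contact_force'])
m=np.array([.482,-.197,.1205]);W=wrot(.12,.74);T=trot(.12,.74)
print(W.inv().apply(s['tool_pos']-m))
```

```text
[ 0.48829829 -0.1975037   0.1343335 ] [-2.42833502  0.01597906  1.69231052] [ 0.031795    0.54416055 -0.09386222]
[-0.00475465 -0.00125406  0.01439126]
```

View pics/side7c.png

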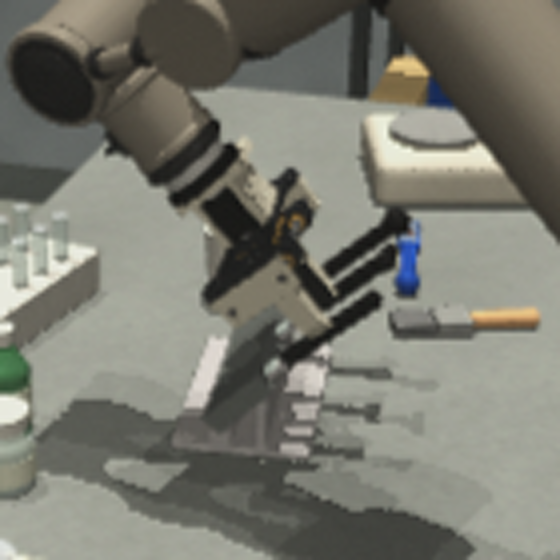

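>>> move_arm(increments=[[50, 1, 3, 15, 0.02, 0, 0], [50, 0, 2, 14, 0, 0, 0], [50, 0, 0, 0, 0, 0, 0]])

```text
time: 11.0
tool_pos: [0.4731, -0.1986, 0.1091]
tool_rot: [-2.41, 0.018, 1.693]
contact_force: [0.8, -0.0, -0.3]
opening: 0.0499
```

Run:
```python
from plan import *
s=robot.observe();print(s['tool_pos'],s['tool_rot'],s['contact_force'])
m=np.array([.482,-.197,.1205]);W=wrot(.12,.74);T=trot(.12,.74)
print(W.inv().apply(s['tool_pos']-m))
```

```text
[ 0.47313743 -0.19863694  0.10911834] [-2.41029204  0.01767924  1.69284835] [ 0.75805766 -0.03269309 -0.25523677]
[ 0.00103214 -0.00056421 -0.01447009]
```

Aligned to about 1 mm, so I close the gripper.

>>> move_arm(increments=[[20, 0, 0, 0, 0, 0, 0], [5, 0, 0, 0, 0, 0, 0], [5, 0, 0, 0, 0, 0, 0], [5, 0, 0, 0, 0, 0, 0]], newtons=40)

```text
time: 11.5
tool_pos: [0.4735, -0.1987, 0.1093]
tool_rot: [-2.411, 0.018, 1.693]
contact_force: [-0.4, 0.5, -0.3]
opening: 0.0178
```

>>> move_arm(increments=[[5, 0, -12, 0, 0, 0, 0], [5, 0, -20, 0, 0, 0, 0], [5, 0, -22, 0, 0, 0, 0], [5, 0, -22, 0, 0, 0, 0], [5, 0, -22, 0, 0, 0, 0], [5, 0, -22, 0, 0, 0, 0], [5, 0, 0, 0, 0, 0, 0]])

```text
time: 12.38
tool_pos: [0.3791, -0.2086, 0.1946]
tool_rot: [-2.412, 0.019, 1.692]
contact_force: [0.1, -0.9, -1.0]
opening: 0.0173
```

Run:
```python
from plan import *
r=shotp('side','side8');q=shotp('scene','scene8')
a=cv2.resize(r['img'][110:250,220:360,::-1],None,fx=2.8,fy=2.8,interpolation=cv2.INTER_CUBIC)
b=cv2.resize(q['img'][130:270,130:270,::-1],None,fx=2.8,fy=2.8,interpolation=cv2.INTER_CUBIC)
cv2.imwrite('pics/p8.png',np.hstack([a,b]))
s=robot.observe();print(s['tool_pos'],s['tool_rot'],s['contact_force'],s['qpos'])
```

```text
[ 0.37984804 -0.20842824  0.19332596] [-2.41134121  0.01842013  1.69288474] [ 0.38473256 -0.30359071 -1.25504086] [-0.41774166  0.61049677  1.41160544 -0.3690939   1.75553481 -2.05136436]
```

View pics/p8.png

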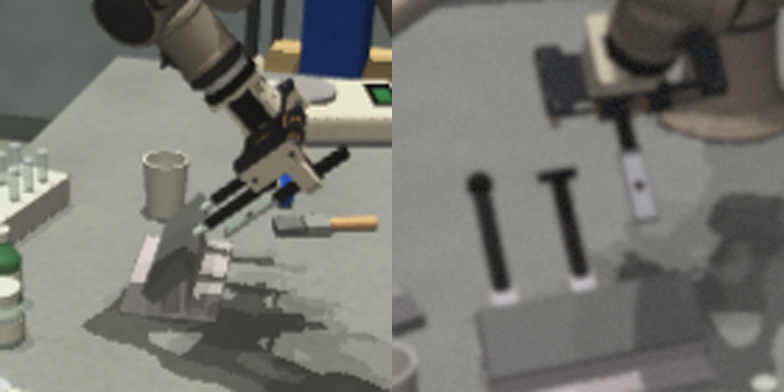

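Run:
```python
from plan import *
s=robot.observe()
plan([((.39,-.20,.29),R.from_euler('xyz',s['tool_rot']),2),((.45,0,.29),trot(.2,0),6),((.542,.218,.24),trot(.3,0),5)],5)
```

```text
[5, 3, -28, -40, 0.0, -0.0, 0.0] 
[5, 3, -28, -40, 0.0, 0.0, 0.0] 
--
[5, 32, 10, -10, -0.122, -0.002, -0.014] 
[5, 32, 12, -9, -0.122, -0.002, -0.014] 
[5, 32, 13, -7, -0.122, -0.002, -0.014] 
[5, 31, 14, -5, -0.122, -0.002, -0.014] 
[5, 31, 15, -4, -0.122, -0.002, -0.014] 
[5, 31, 16, -2, -0.122, -0.002, -0.014] 
--
[5, 39, 27, 10, 0.0, 0.0, -0.02] 
[5, 39, 27, 10, 0.0, 0.0, -0.02] 
[5, 38, 28, 10, 0.0, 0.0, -0.02] 
[5, 37, 29, 10, 0.0, 0.0, -0.02] 
[5, 37, 30, 10, 0.0, 0.0, -0.02] 
--
```

>>> move_arm(increments=[[5, 3, -28, -40, 0, 0, 0], [5, 3, -28, -40, 0, 0, 0], [5, 32, 10, -10, -0.122, 0, -0.014], [5, 32, 12, -9, -0.122, 0, -0.014], [5, 32, 13, -7, -0.122, 0, -0.014], [5, 31, 14, -5, -0.122, 0, -0.014], [5, 31, 15, -4, -0.122, 0, -0.014], [5, 31, 16, -2, -0.122, 0, -0.014], [5, 0, 0, 0, 0, 0, 0]])

```text
time: 13.6
tool_pos: [0.456, 0.0093, 0.2894]
tool_rot: [3.125, -0.019, 1.774]
contact_force: [-0.2, -0.6, -1.3]
opening: 0.0181
```

Run:
```python
from plan import *
plan([((.542,.218,.23),trot(.3,0),7)],5)
```

```text
[5, 27, 18, 9, 0.002, -0.003, -0.014] 
[5, 26, 18, 9, 0.002, -0.003, -0.014] 
[5, 26, 19, 9, 0.002, -0.003, -0.014] 
[5, 26, 19, 9, 0.002, -0.003, -0.014] 
[5, 26, 19, 9, 0.002, -0.003, -0.014] 
[5, 25, 20, 9, 0.002, -0.003, -0.014] 
[5, 25, 20, 9, 0.002, -0.003, -0.014] 
--
```

>>> move_arm(increments=[[5, 27, 18, 9, 0.002, -0.003, -0.014], [5, 26, 18, 9, 0.002, -0.003, -0.014], [5, 26, 19, 9, 0.002, -0.003, -0.014], [5, 26, 19, 9, 0.002, -0.003, -0.014], [5, 26, 19, 9, 0.002, -0.003, -0.014], [5, 25, 20, 9, 0.002, -0.003, -0.014], [5, 25, 20, 9, 0, 0, -0.014], [5, 0, 0, 0, 0, 0, 0], [5, 0, 0, 0, 0, 0, 0]])

```text
time: 14.72
tool_pos: [0.5465, 0.2184, 0.2177]
tool_rot: [-3.123, 0.007, 1.871]
contact_force: [-0.4, 0.2, -1.4]
opening: 0.0177
```

Run:
```python
from plan import *
for c in ['scene','side','wrist']: shotp(c,c+'9')
r=pickle.load(open('pics/side9.pkl','rb'));q=pickle.load(open('pics/scene9.pkl','rb'))
a=cv2.resize(r['img'][170:330,160:320,::-1],None,fx=3,fy=3,interpolation=cv2.INTER_CUBIC)
b=cv2.resize(q['img'][140:280,290:390,::-1],(343,480),interpolation=cv2.INTER_CUBIC)
b=cv2.resize(q['img'][130:290,290:394,::-1],None,fx=3,fy=3,interpolation=cv2.INTER_CUBIC)
cv2.imwrite('pics/p9.png',np.hstack([a,b]))
s=robot.observe();print(s['tool_pos'],s['tool_rot'],s['contact_force'])
```

```text
[0.54642828 0.21823721 0.21857165] [-3.12430477  0.00618986  1.87026181] [-0.39531308 -0.0636711  -1.12246057]
```

View pics/p9.png

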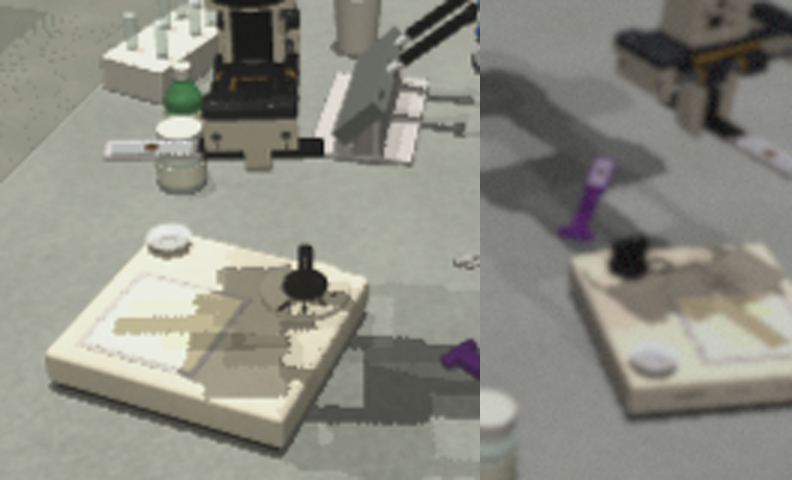

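View pics/wrist9.png

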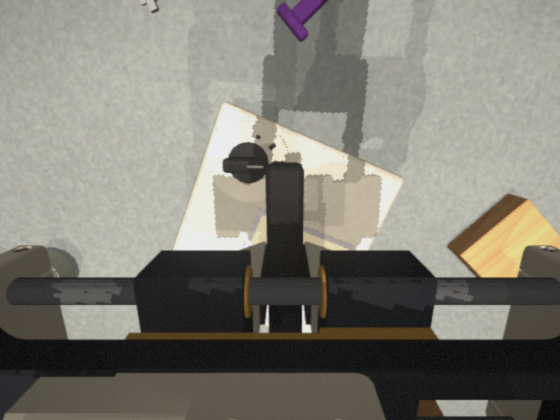

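Run:
```python
from plan import *
plan([((.541,.218,.132),trot(.3,0),4)],5)
```

```text
[5, 0, -1, 22, -0.004, 0.002, -0.0] 
[5, 0, -1, 22, -0.004, 0.002, -0.0] 
[5, 0, -1, 22, -0.004, 0.002, -0.0] 
[5, 0, -1, 22, -0.004, 0.002, -0.0] 
--
```

>>> move_arm(increments=[[5, 0, -1, 22, -0.004, 0.002, 0], [5, 0, -1, 22, -0.004, 0.002, 0], [5, 0, -1, 20, -0.004, 0, 0], [5, 0, -1, 18, -0.004, 0, 0], [5, 0, 0, 0, 0, 0, 0], [5, 0, 0, 0, 0, 0, 0]])

```text
time: 15.62
tool_pos: [0.5435, 0.2122, 0.1395]
tool_rot: [3.135, 0.004, 1.864]
contact_force: [0.3, 0.0, -1.2]
opening: 0.0179
```

Run:
```python
from plan import *
for c in ['scene','side']: shotp(c,c+'10')
r=pickle.load(open('pics/side10.pkl','rb'));q=pickle.load(open('pics/scene10.pkl','rb'))
s=robot.observe();print(s['tool_pos'],s['tool_rot'],s['contact_force'],s['opening'])
W0=s['tool_pos']+np.array([0,0,.0145]); d=np.array([np.cos(.3),np.sin(.3),0])
sl=W0+.095*d; print('slide',sl, proj(r,sl),proj(q,sl),'win',proj(r,(.6325,.246,.045)),proj(q,(.6325,.246,.045)))
a=cv2.resize(r['img'][170:330,160:300,::-1],None,fx=3.3,fy=3.3,interpolation=cv2.INTER_CUBIC)
b=cv2.resize(q['img'][130:290,320:420,::-1],None,fx=3.3,fy=3.3,interpolation=cv2.INTER_CUBIC)
cv2.imwrite('pics/p10.png',np.hstack([a,b]))
```

```text
[0.54348884 0.21240078 0.13940166] [3.13538028 0.00354953 1.86468997] [-0.4036335  -0.20811281 -1.33011954] 0.017633537822673847
slide [0.6342458  0.2404752  0.15390166] [213.52173127 243.14910627] [379.52263203 206.75649026] win [215.84074335 276.11696366] [376.05061054 237.90140122]
```

View pics/p10.png

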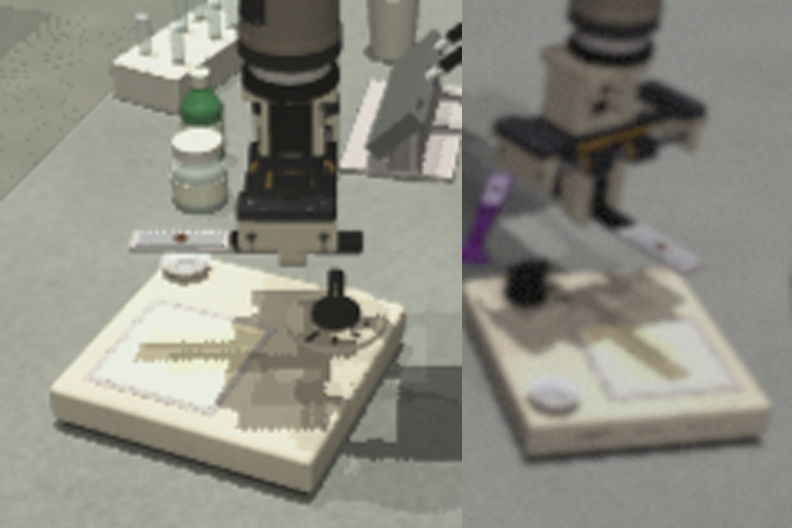

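>>> move_arm(increments=[[5, 8, 0, 6, 0, 0, 0], [5, 0, 0, 0, 0, 0, 0], [5, 0, 0, 0, 0, 0, 0], [5, 0, 0, 0, 0, 0, 0]])

```text
time: 16.23
tool_pos: [0.5415, 0.221, 0.1341]
tool_rot: [3.133, 0.004, 1.865]
contact_force: [-0.2, -0.2, -1.1]
opening: 0.0174
```

Run:
```python
from plan import *
r=shotp('side','side11');q=shotp('scene','scene11')
s=robot.observe();print(s['tool_pos'],s['tool_rot'],abs(s['qvel']).max(),s['opening'])
sl=s['tool_pos']+np.array([0,0,.0145])+.095*np.array([np.cos(.295),np.sin(.295),0]);print(sl)
for c in ['scene']: print([(k['rect'],k['conf']) for t in ['ball_wand','bar_wand','dish','jar','slide_box'] for k in robot.look_for(t,c)[:2]])
a=cv2.resize(r['img'][170:330,160:300,::-1],None,fx=2.5,fy=2.5,interpolation=cv2.INTER_CUBIC)
b=cv2.resize(q['img'][130:290,140:300,::-1],None,fx=2.5,fy=2.5,interpolation=cv2.INTER_CUBIC)
cv2.imwrite('pics/p11.png',np.hstack([a,b]))
```

```text
[0.54153532 0.22099934 0.13415754] [3.13340864 0.00357021 1.86508296] 0.0008483741807965499 0.0175694725405739
[0.63243152 0.24861962 0.14865754]
[([29.9, 247.3, 74.0, 23.5], 0.6), ([156.4, 189.4, 20.0, 46.8], 0.56), ([180.6, 191.5, 18.5, 41.4], 0.69), ([338.4, 247.1, 17.7, 6.8], 0.44), ([279.9, 255.1, 22.0, 39.3], 0.74), ([422.6, 207.3, 27.1, 21.8], 0.71)]
```

View pics/p11.png

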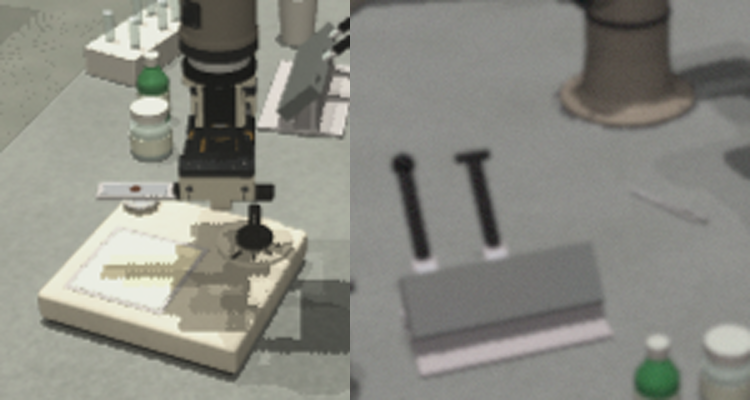

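```bash
python3 -c "
from cell import robot
print(robot.hand_in())"
```

```text
the job is handed in; nothing more can be done
None
```

The job is handed in, after 16 s of the 46 s allowed. The selector is at its third mark, and the plain-grip wand is held level, face up, above the light window. The hand-in reports no verdict, so what follows rests on my own measurements.

- **Selector:** I turned it about 1.2 rad clockwise from its first mark. After I let go, the wrist picture showed the pointer on the third mark.
- **Wand:** I drew it out along its own axis and levelled it. The tool pose puts the tilt within about 0.01 rad. The slide comes out at about (0.632, 0.249, 0.149) m, roughly 104 mm above the window. The gripper was still closed on the grip at 17.6 mm, the wrist force showed only the wand's weight, and the arm was at rest.
- **Others:** In the last scene picture the ball and bar wands were still in the stand. The jar and slide box were found where they started; the dish was hardly picked up by the network, but it showed in place in the previous pictures.

My window position estimates disagreed by up to about 10 mm in y. I used a value between them, well inside the 30 mm tolerance. The last pictures agreed with the computed slide position to within about 2 pixels.

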